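# Click the test timer's thumbwheel round to its pointer, then start the test

### The job

Set the test timer: with a fingertip, flick the lobes of its thumbwheel counterclockwise (seen from above), click by click, until the lobe with the raised rib has clicked in exactly at the fixed pointer, without letting it run past. Then press the round button of the starter box fully down and let it come up again. Only touch: do not lift or shove the starter box, and leave everything else on the bench where it stands.

Things in the scene. Friction and masses are not known exactly. Their poses are not given: they have to be found in the camera images.
- timer: the test timer: a white box with a bare metal top plate, fixed to the bench, 166 mm along its own x, 124 mm along its own y, top face 52 mm above the bench. It carries a six-lobed thumbwheel that turns about a vertical axis. Origin: on the bench, under the wheel's axis; the box spans own x -64 to +102 mm and own y -62 to +62 mm. Own x points from the wheel's axis to the pointer, own z up. The unit's heading varies.
- wheel_hub (a point): point on the wheel's axis, 75 mm above the bench (top of the round hub), does not turn with the wheel. The black wheel is 104 mm over its lobes: six round upright lobes, 12 mm thick, with their centres 46 mm from the axis and 60 degrees apart, from 56 to 80 mm above the bench (4 mm above the box's top face); between them the rim of the body is 37 mm from the axis, so the gaps between lobes are 34 mm wide and open to the outside and from above.
- pointer (a point): the fixed black pointer bar on the timer's top: the end nearest the wheel, 60 mm from the axis, top edge 68 mm above the bench. 24 mm long, 5 mm wide.
- index_lobe (a point): top centre of the index lobe, the one lobe to which a raised white rib (34 x 8 mm, standing up to 78 mm above the bench) runs out from the hub; it turns with the wheel, 46 mm from the axis, 80 mm above the bench.
- wheel (a joint): angle of the thumbwheel, rad, growing counterclockwise seen from above; 0 = index lobe exactly at the pointer. The wheel has six clicks to the turn (1.047 rad apart, one lobe to the next) and starts about two to four clicks short (about -4.2 to -2.1). It is sprung: about 2.5 N at a lobe takes it out of a click; once pushed more than half a click (0.52 rad) on, it draws itself the rest of the way into the next one, and if let go earlier it springs back.
- start_top (a point): centre of the top of the round white push button (34 mm across) on the starter, a loose white box 110 x 90 x 40 mm, 0.7 kg, with a grey collar round the button; the point lies 62 mm above the bench.
- starter: the loose white starter box, 110 x 90 x 40 mm; origin at the centre of its underside, own z up; it is not to be lifted or pushed about.
- start (a joint): travel of the push button, m: 0 = up, 0.006 = fully down. Sprung: fully down takes about 5 N; it comes up again when let go.
- beaker: loose open glass beaker, 62 mm across, 85 mm tall, standing between the timer and the starter; leave alone; origin at its underside's centre
- jar: loose amber glass jar with white cap, 56 mm across, 75 mm tall, standing between the timer and the starter; leave alone; origin at its underside's centre
- meter: loose orange hand-held meter lying flat, 150 x 62 x 34 mm; leave alone; origin at its underside's centre
- driver: loose red-handled screwdriver, about 200 mm long, lying flat; leave alone; origin under its middle
- weight: loose steel ring weight, 48 mm across, 22 mm tall; leave alone; origin at its underside's centre
- basket: loose clear tube basket with six glass tubes, 76 mm across, 100 mm tall with its stem; leave alone; origin at its underside's centre
- reagent: loose white plastic bottle with black cap, 60 mm across, 150 mm tall; leave alone; origin at its underside's centre
Not all that is in view belongs to the job. Leave any turquoise look-alike of the starter alone. What is shaped like the timer but pink is not meant.

How it is judged:
By the outcome, as a careful person would: the job done as asked, in the order asked, and still so for the second after the job is handed in, with the robot touching nothing.
It also fails if it takes over 67 s, if anything falls off the work surface, if the arm or the gripper's body presses on something with over 40 N, if the wrist force passes 120 N, or if a joint passes its speed limit or range.

### The arm

A 6-joint arm with a two-finger parallel gripper is mounted at the origin on the work surface. World frame = base frame: x ahead of the robot, y to its left, z up, the work surface at z = 0. Lengths are in m, angles in rad, forces in N, time in s.
With the tool pointing down it reaches from about 0.3 to 0.875 m from the base axis. Payload 6.4 kg.
Tool frame: the origin (TCP) lies at the very end of the fingers, on their centre line; the grasp point (between the pads) lies 19 mm behind it (ctrl.tcp_to_grasp is the distance from the TCP to the grasp point, in m); z points along the fingers, y is the line along which they close (so a half turn about z gives the same grasp; the last joint's range is limited). The gripper opens to 85 mm and grips with 20 to 120 N. Pads are 22 mm wide; open, the fingers measure 114 mm over their backs; the gripper's body (76 mm by 85 mm) begins 54 mm behind the grasp point. The pads swing forward as they close: fully open they stand 13 mm farther back than shut.
Start: joints at [-1.487, 0.181, 1.607, -0, 1.354, -0.206], TCP at [0.164, -0.551, 0.231] pointing down, gripper open.
Joint ranges: [-2.99, 2.99], [-0.89, 2.07], [0.3, 2.58], [-1.14, 4.28], [0, 2.63], [-3.12, 3.12]. Speed limits (rad/s): [2.57, 2.57, 3.01, 3.14, 3.14, 3.14].

### API

Orientations are given as a rotation vector (axis times angle).
In Python, from workcell import ctrl gives the robot as it stands. The module is installed in compiled form; this text tells all that it offers.
- The arm moves only by the shell command python3 -m handwheel 'ROWS' [OPENING] [FORCE]. ROWS is a JSON object of lists of equal length, an entry for each row: "xyz": the shift along the tool's x, y, z in mm, a list of three; "twist": the turn, a rotation vector about the tool's x, y, z in rad, a list of three. In form: {"xyz": [[dx, dy, dz], ...], "twist": [[rx, ry, rz], ...]}. A call has exactly 5 rows; each row is the pose to reach, as a shift and turn from the pose commanded when the call began, along the tool's axes at that moment; what a row does not reach only later rows make up. A row lasts 1/12 s, in which the tool goes at most 41.7 mm and 7.16 degrees, less where a joint would pass 70% of its speed; a pose out of reach is approached as far as the arm can. A call with a gripper value outside its range is refused whole. OPENING is the closure in counts, from 0 (fully open) to 255 (shut), set as the call begins (- or left out, the last holds). The fingers move at their own pace and stop on an object; FORCE is the grip in N (left out, the last holds). Time passes only in rows, so rows that repeat a pose let the fingers close, or fill a call up. It gives the time, the measured TCP pose, the force, the opening and the grip force at its end, in the units of the state.
- ctrl.get_obs(): the state, without advancing time (a new reading comes with each control period).
- ctrl.get_image(name): name is "scene" or "side" or "wrist"; returns (picture, depth): 384x512x3 uint8, red, green, blue; 384x512 float32, m along the optical axis (not along the pixel's ray), 0 where there is no reading.
- ctrl.calibration(name): a dict with "mtx" (3x3 intrinsics, pixels), "extrinsics" (4x4, takes a point from camera to world coordinates); the wrist camera has in their place "tool_from_camera" (4x4, takes a point from camera to tool coordinates, whose origin is the TCP and whose axes are the flange's). Camera axes: x right, y up, looking along -z (the intrinsics and any distortion apply to the point x, -y, -z); pixel columns grow to the right and rows downward; lengths in m; the calibration is good to about 2 mm. A picture is of the moment at which its call begins: read the wrist's pose just before it. calibration takes no time and is no camera call.
- ctrl.sign_off(): hands the job in; it is judged then, once.
The state is a dict: "time_s": time; "joint_pos": joint angles; "qd": joint speeds; "effort": joint torques, N m; "tool_pos": TCP position; "tcp_rot": TCP orientation; "force": force on the tool from outside, world axes, zero at the start; "moment": the same for the moment, N m; "opening": finger opening in m; "grip_force": force on a finger pad.
Only numpy, scipy, OpenCV 4.12 (cv2) and the standard library are available. Lean on these libraries where they do the work, as an engineer would, in place of code of your own. Each camera call takes 0.05 s, during which the arm holds its last target. There are 200 camera calls.

## Working session

There is one attempt and no reset: what is moved stays moved. The work goes in short steps, Python scripts to look and compute and a shell command to move; the robot and the scene stay as the last step left them, time stands still between calls to the robot, and variables do not carry over. Pictures are saved under pics/ and viewed, at most 10 in all, crops included, and the job is handed in when it is done.

```bash
mkdir -p pics; cat > h.py <<'E'
import numpy as np,cv2
from workcell import ctrl
def save(n,p):
    im,d=ctrl.get_image(n); cv2.imwrite(p,im[:,:,::-1]); np.save(p+'.npy',d); return im,d
def world(n,u,v,d,T=None):
    c=ctrl.calibration(n); K=c['mtx']; z=d[int(round(v)),int(round(u))]
    p=[(u-K[0,2])/K[0,0]*z,-(v-K[1,2])/K[1,1]*z,-z,1]
    return ((c['extrinsics'] if T is None else T)@np.array(p))[:3]
def ray(n,u,v,h,T=None):
    c=ctrl.calibration(n); K=c['mtx']; E=c['extrinsics'] if T is None else T
    d=E[:3,:3]@np.array([(u-K[0,2])/K[0,0],-(v-K[1,2])/K[1,1],-1]); o=E[:3,3]
    return o+d*(h-o[2])/d[2]
E
python3 - <<'E'
from h import *
save('scene','pics/scene.png');save('side','pics/side.png')
for n in('scene','side'):print(ctrl.calibration(n))
o=ctrl.get_obs();print(o['tool_pos'],o['tcp_rot'],o['opening'],o['force'])
E
```

```text
{'mtx': array([[349.36667263,   0.        , 252.53069621],
       [  0.        , 349.36667263, 187.83325974],
       [  0.        ,   0.        ,   1.        ]]), 'extrinsics': array([[ 0.13008693, -0.71102622,  0.69102758,  1.22920723],
       [ 0.99134578,  0.105668  , -0.07789618, -0.06694223],
       [-0.01763327,  0.69518055,  0.71861887,  0.7815396 ],
       [ 0.        ,  0.        ,  0.        ,  1.        ]])}
{'mtx': array([[416.71691829,   0.        , 257.20809846],
       [  0.        , 416.71691829, 197.52504483],
       [  0.        ,   0.        ,   1.        ]]), 'extrinsics': array([[ 0.70588161,  0.49819111, -0.50352434, -0.18573179],
       [-0.70817766,  0.48162854, -0.51625415, -0.71030117],
       [-0.01468153,  0.720999  ,  0.69278055,  1.06120757],
       [ 0.        ,  0.        ,  0.        ,  1.        ]])}
[ 0.16429061 -0.55053087  0.23049536] [-3.10714333e+00 -4.53373505e-01 -1.69917741e-04] 0.08536599634120373 [ 0.51690361  0.65211232 -0.14927865]
```

View pics/scene.png

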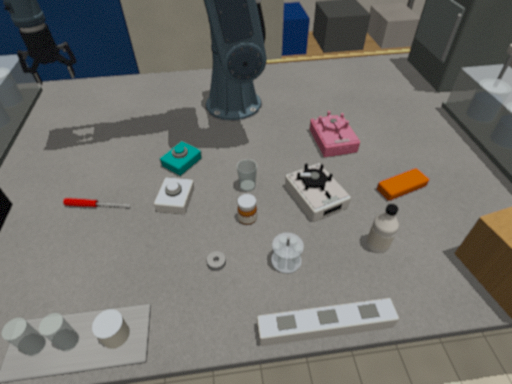

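View pics/side.png

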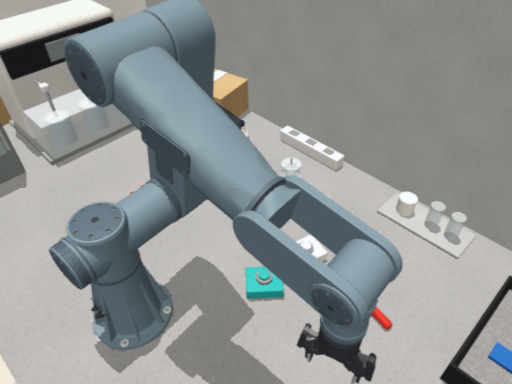

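The scene picture has four candidates. The white timer is at (317,188), with a pink look-alike at (335,133). The white starter is at (174,194), with a turquoise look-alike at (181,157). The white ones fit the description, so I'll confirm with an enlarged crop.

```bash
python3 - <<'E'
from h import *
im=cv2.imread('pics/scene.png');d=np.load('pics/scene.png.npy')
a=cv2.resize(im[150:230,275:360],None,fx=6,fy=6,interpolation=cv2.INTER_CUBIC)
b=cv2.resize(im[170:220,145:205],None,fx=4.5,fy=4.5,interpolation=cv2.INTER_CUBIC)
c=np.zeros((480,510+270,3),np.uint8);c[:480,:510]=a;c[:225,510:]=b
cv2.imwrite('pics/crop.png',c)
for n,u,v in[('hub',316,176),('btn',173,187),('beaker',247,176),('jar',247,208),('basket',288,240)]:print(n,world('scene',u,v,d).round(4))
E
```

```text
hub [0.5317 0.1969 0.0771]
btn [ 0.5023 -0.2154  0.0641]
beaker [4.958e-01 3.000e-04 7.100e-02]
jar [ 0.6187 -0.0144  0.0713]
basket [0.7524 0.0688 0.0941]
```

View pics/crop.png

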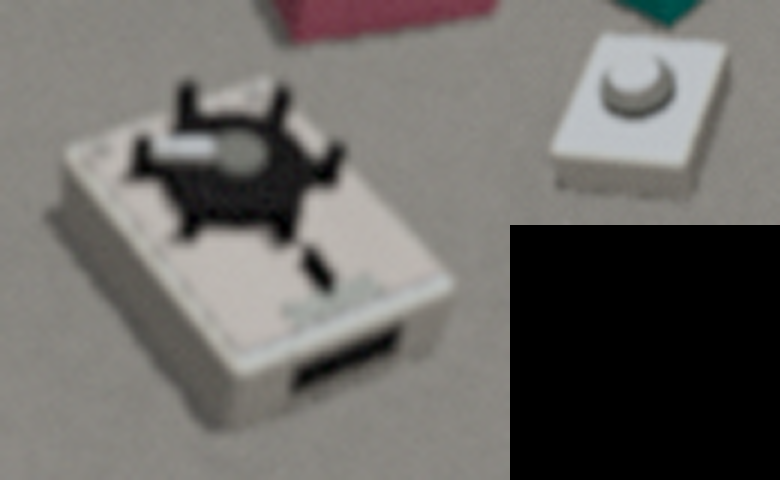

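The crop confirms the white timer. Its hub is at about scene (315,175), the rib points left (away from the pointer), and the pointer's inner end is at about (326,192). The white starter's button is at about (173,187). The index lobe looks two clicks short. I'll go over the timer for a wrist view.

```bash
cat >> h.py <<'E'
from scipy.spatial.transform import Rotation as R
def wristT():
    o=ctrl.get_obs();M=np.eye(4);M[:3,:3]=R.from_rotvec(o['tcp_rot']).as_matrix();M[:3,3]=o['tool_pos']
    return M@ctrl.calibration('wrist')['tool_from_camera']
def to(p):
    o=ctrl.get_obs();return (R.from_rotvec(o['tcp_rot']).as_matrix().T@(np.array(p)-o['tool_pos'])*1000).round(1)
E
python3 - <<'E'
from h import *
print(ctrl.calibration('wrist'))
d=np.load('pics/scene.png.npy')
h=ray('scene',315,175,.075);p=ray('scene',325.8,191.7,.068);i=ray('scene',298.5,176,.08)
print(h,p,i)
for q in(p,i):v=q-h;print(np.degrees(np.arctan2(v[1],v[0])),np.hypot(*v[:2]))
print(to([.53,.197,.25]))
E
```

```text
{'mtx': array([[309.43438   ,   0.        , 253.82364141],
       [  0.        , 309.43438   , 191.39592698],
       [  0.        ,   0.        ,   1.        ]]), 'tool_from_camera': array([[ 1.58722242e-04,  9.61118338e-01,  2.76136770e-01,
         7.07718472e-02],
       [ 9.99999759e-01, -3.39059903e-04,  6.05332231e-04,
         1.22829261e-03],
       [ 6.75422814e-04,  2.76136607e-01, -9.61118160e-01,
        -1.42723229e-01],
       [ 0.00000000e+00,  0.00000000e+00,  0.00000000e+00,
         1.00000000e+00]])}
[0.52505307 0.19592886 0.075     ] [0.58812982 0.21126758 0.068     ] [0.52706315 0.14623331 0.08      ]
13.667644078119999 0.06491496584685584
-87.68377011107205 0.0497361881439873
[ 564.1 -611.9  -18.4]
```

```bash
python3 -m handwheel '{"xyz":[[28,-30,0],[56,-60,0],[84,-90,0],[112,-120,0],[140,-150,0]],"twist":[[0,0,0],[0,0,0],[0,0,0],[0,0,0],[0,0,0]]}' 255 20
python3 -m handwheel '{"xyz":[[28,-30,0],[56,-60,0],[84,-90,0],[112,-120,0],[140,-150,0]],"twist":[[0,0,0],[0,0,0],[0,0,0],[0,0,0],[0,0,0]]}'
python3 -m handwheel '{"xyz":[[28,-30,0],[56,-60,0],[84,-90,0],[112,-120,0],[140,-150,0]],"twist":[[0,0,0],[0,0,0],[0,0,0],[0,0,0],[0,0,0]]}'
python3 -m handwheel '{"xyz":[[28,-30,0],[56,-60,0],[84,-90,0],[112,-120,0],[140,-150,0]],"twist":[[0,0,0],[0,0,0],[0,0,0],[0,0,0],[0,0,0]]}'
python3 - <<'E'
from h import *
T=wristT();np.save('T1.npy',T);save('wrist','pics/w1.png');print(ctrl.get_obs()['tool_pos'],ctrl.get_obs()['joint_pos'])
E
```

```text
time_s: 0.52
tool_pos: [0.2559, -0.3653, 0.2307]
tcp_rot: [-3.108, -0.452, -0.0]
force: [1.4, 0.2, 0.7]
opening: 0.0252
grip_force: 0.0
time_s: 0.93
tool_pos: [0.3471, -0.1816, 0.2312]
tcp_rot: [3.109, 0.453, 0.0]
force: [1.0, -1.0, -1.3]
opening: -0.0003
grip_force: 0.0
time_s: 1.35
tool_pos: [0.4385, 0.0024, 0.2313]
tcp_rot: [3.108, 0.454, 0.0]
force: [0.7, -0.9, 0.6]
opening: -0.0001
grip_force: 0.0
time_s: 1.77
tool_pos: [0.5297, 0.1862, 0.2308]
tcp_rot: [3.109, 0.454, -0.001]
force: [1.1, -0.1, 0.3]
opening: -0.0001
grip_force: 0.0
[0.53176927 0.1917564  0.23038443] [0.13389003 0.15848469 1.63460519 0.00403321 1.34706346 1.41110228]
```

View pics/w1.png

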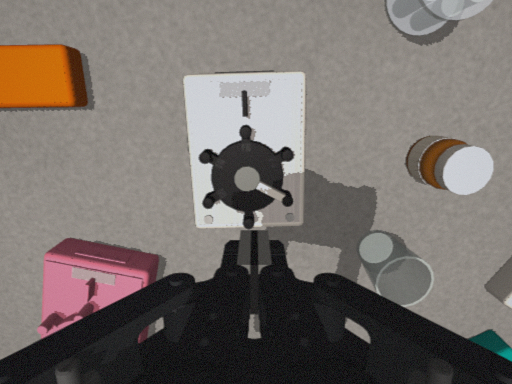

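The wrist view shows the hub at (247,179), the pointer bar from (245,92) to (245,115), and the rib running to the lobe at (288,200). That is two clicks clockwise of the pointer.

```bash
python3 - <<'E'
from h import *
T=np.load('T1.npy');d=np.load('pics/w1.png.npy')
h=ray('wrist',247,179,.075,T);p=ray('wrist',245,115,.068,T)
print(h,p,world('wrist',247,179,d,T))
L=[ray('wrist',u,v,.08,T) for u,v in[(246,132),(287,155),(288,200),(249,222),(209,202),(206,157)]]
print('lobe mean',np.mean(L,0))
hc=np.mean(L,0)
for q in[p]+L:v=q-hc;print(np.degrees(np.arctan2(v[1],v[0])).round(1),np.hypot(*v[:2]).round(4))
print(world('wrist',254,245,d,T), to([0,0,0]))
# finger tip thickness: depth profile across fingers in row 245
K=ctrl.calibration('wrist')['mtx'];Ct=ctrl.calibration('wrist')['tool_from_camera']
for v in(236,250,262):
  print(v,[tuple((world('wrist',u,v,d,Ct)*1000).round(0).astype(int)) for u in range(225,290,5)])
E
```

```text
[0.52584426 0.19106578 0.075     ] [0.58422086 0.210284   0.068     ] [0.52569417 0.19103609 0.07437868]
lobe mean [0.52726046 0.19084981 0.08      ]
18.8 0.0602
18.1 0.0452
-41.5 0.0445
-101.6 0.0456
-161.8 0.045
138.2 0.0452
78.0 0.0451
[0.54099665 0.18831694 0.25104029] [-565.    31.   229.1]
236 [(np.int64(-97), np.int64(-37), np.int64(230)), (np.int64(-97), np.int64(-30), np.int64(229)), (np.int64(-97), np.int64(-24), np.int64(231)), (np.int64(12), np.int64(-5), np.int64(-11)), (np.int64(12), np.int64(-3), np.int64(-11)), (np.int64(12), np.int64(-1), np.int64(-12)), (np.int64(12), np.int64(2), np.int64(-12)), (np.int64(12), np.int64(4), np.int64(-13)), (np.int64(12), np.int64(6), np.int64(-13)), (np.int64(-97), np.int64(22), np.int64(231)), (np.int64(-97), np.int64(29), np.int64(230)), (np.int64(-97), np.int64(35), np.int64(230)), (np.int64(-97), np.int64(42), np.int64(230))]
250 [(np.int64(7), np.int64(-12), np.int64(-16)), (np.int64(8), np.int64(-9), np.int64(-17)), (np.int64(7), np.int64(-7), np.int64(-17)), (np.int64(12), np.int64(-5), np.int64(-26)), (np.int64(11), np.int64
[... 255 characters left out ...]
np.int64(11), np.int64(-17)), (np.int64(8), np.int64(13), np.int64(-17)), (np.int64(-118), np.int64(42), np.int64(231))]
262 [(np.int64(8), np.int64(-11), np.int64(-29)), (np.int64(8), np.int64(-9), np.int64(-29)), (np.int64(8), np.int64(-7), np.int64(-29)), (np.int64(12), np.int64(-4), np.int64(-36)), (np.int64(12), np.int64(-2), np.int64(-36)), (np.int64(12), np.int64(0), np.int64(-35)), (np.int64(11), np.int64(2), np.int64(-35)), (np.int64(12), np.int64(4), np.int64(-36)), (np.int64(12), np.int64(5), np.int64(-36)), (np.int64(12), np.int64(7), np.int64(-36)), (np.int64(7), np.int64(10), np.int64(-27)), (np.int64(9), np.int64(12), np.int64(-30)), (np.int64(8), np.int64(14), np.int64(-30))]
```

```bash
python3 - <<'E'
from h import *
o=ctrl.get_obs();M=R.from_rotvec(o['tcp_rot']).as_matrix()
print('yaw',np.degrees(np.arctan2(M[1,0],M[0,0])),'z',M[:,2])
a=np.radians(108.3);t=np.array([.5265+.0505*np.cos(a),.191+.0505*np.sin(a),.110])
print(to(t),o['tool_pos'])
E
```

```text
yaw 16.769805690167345 z [ 9.03194129e-04  4.08984255e-03 -9.99991229e-01]
[ -6.9 -50.8 120.6] [0.53176927 0.1917564  0.23038443]
```

```bash
python3 -m handwheel '{"xyz":[[-2,-14,24],[-4,-28,48],[-6,-42,72],[-7,-51,96],[-7,-51,120]],"twist":[[0,0,-0.01],[0,0,-0.02],[0,0,-0.027],[0,0,-0.027],[0,0,-0.027]]}'
python3 -m handwheel '{"xyz":[[0,0,0],[0,0,0],[0,0,0],[0,0,0],[0,0,0]],"twist":[[0,0,0],[0,0,0],[0,0,0],[0,0,0],[0,0,0]]}'
python3 - <<'E'
from h import *
T=wristT();np.save('T2.npy',T);save('wrist','pics/w2.png')
a=np.radians(108.3);print(to([.5265+.0505*np.cos(a),.191+.0505*np.sin(a),.067]))
E
```

```text
time_s: 2.23
tool_pos: [0.5068, 0.2323, 0.1097]
tcp_rot: [-3.101, -0.498, 0.002]
force: [0.8, 0.1, -0.2]
opening: -0.0001
grip_force: 0.0
time_s: 2.65
tool_pos: [0.5096, 0.2308, 0.1132]
tcp_rot: [-3.102, -0.495, -0.005]
force: [0.3, -0.2, 0.3]
opening: 0.0001
grip_force: 0.0
[ 3.5 -7.4 46. ]
```

View pics/w2.png

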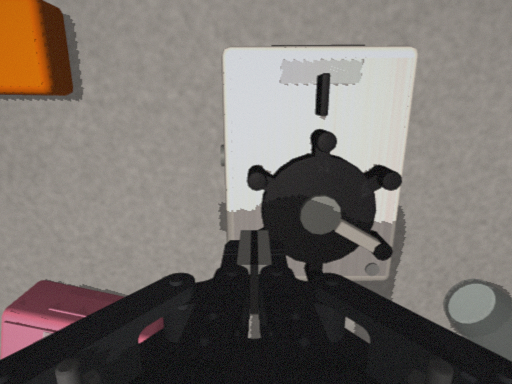

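The fingers are up and the wheel is in clear view: hub (321,215), pointer end (322,115), and rib lobe (383,250), which is unchanged. I'll refine the hub position from here.

```bash
python3 - <<'E'
from h import *
T=np.load('T2.npy')
h=ray('wrist',321,215,.075,T);p=ray('wrist',322,115,.068,T)
L=[ray('wrist',u,v,.08,T) for u,v in[(325,141),(391,181),(383,251),(257,179)]]
print(h,p)
for q in[p]+L:v=q-h;print(np.degrees(np.arctan2(v[1],v[0])).round(1),np.hypot(*v[:2]).round(4))
print(ctrl.get_obs()['tool_pos'])
c=(h[:2]+[.5265,.191])/2;a=np.radians(108.3);print(c,to([*(c+.0505*np.array([np.cos(a),np.sin(a)])),.067]))
E
```

```text
[0.52642784 0.19117282 0.075     ] [0.58313205 0.21133746 0.068     ]
19.6 0.0602
20.0 0.0463
-41.1 0.0449
-101.4 0.0449
76.9 0.0467
[0.50944815 0.23082953 0.11294657]
[0.52646392 0.19108641] [ 3.5 -7.4 46. ]
```

Hub confirmed to within a millimetre. I'll shift outward first, then descend into the gap.

```bash
python3 -m handwheel '{"xyz":[[3.5,-7.4,5],[3.5,-7.4,10],[3.5,-7.4,15],[3.5,-7.4,20],[3.5,-7.4,20]],"twist":[[0,0,0],[0,0,0],[0,0,0],[0,0,0],[0,0,0]]}'
python3 -m handwheel '{"xyz":[[0,0,6],[0,0,12],[0,0,18],[0,0,22],[0,0,25]],"twist":[[0,0,0],[0,0,0],[0,0,0],[0,0,0],[0,0,0]]}'
python3 -m handwheel '{"xyz":[[0,0,0],[0,0,0],[0,0,0],[0,0,0],[0,0,0]],"twist":[[0,0,0],[0,0,0],[0,0,0],[0,0,0],[0,0,0]]}'
python3 - <<'E'
from h import *
c=np.array([.52646,.19109]);a=np.radians(108.3);print(to([*(c+.0505*np.array([np.cos(a),np.sin(a)])),.067]),ctrl.get_obs()['tool_pos'])
E
```

```text
time_s: 3.12
tool_pos: [0.5081, 0.2387, 0.0896]
tcp_rot: [3.102, 0.496, -0.004]
force: [-0.9, 0.4, -0.3]
opening: 0.0002
grip_force: 0.0
time_s: 3.53
tool_pos: [0.5089, 0.2388, 0.0654]
tcp_rot: [3.102, 0.495, -0.002]
force: [-0.6, 0.1, -0.4]
opening: 0.0002
grip_force: 0.0
time_s: 3.95
tool_pos: [0.5095, 0.239, 0.0667]
tcp_rot: [-3.102, -0.496, -0.001]
force: [0.3, 0.4, -0.2]
opening: 0.0
grip_force: 0.0
[ 1.   0.3 -0.3] [0.50953361 0.23903713 0.06666601]
```

The finger sits free in the gap. First I'll do a 60° sweep, one click.

```bash
for i in 1; do python3 -m handwheel '{"xyz":[[-2.6,0.1,0],[-5.3,0.3,0],[-7.9,0.6,0],[-10.5,1.1,0],[-13.1,1.7,0]],"twist":[[0,0,-0.052],[0,0,-0.105],[0,0,-0.157],[0,0,-0.209],[0,0,-0.262]]}'
python3 -m handwheel '{"xyz":[[-2.6,0.1,0],[-5.3,0.3,0],[-7.9,0.6,0],[-10.5,1.1,0],[-13.1,1.7,0]],"twist":[[0,0,-0.052],[0,0,-0.105],[0,0,-0.157],[0,0,-0.209],[0,0,-0.262]]}'
python3 -m handwheel '{"xyz":[[-2.6,0.1,0],[-5.3,0.3,0],[-7.9,0.6,0],[-10.5,1.1,0],[-13.1,1.7,0]],"twist":[[0,0,-0.052],[0,0,-0.105],[0,0,-0.157],[0,0,-0.209],[0,0,-0.262]]}'
python3 -m handwheel '{"xyz":[[-2.6,0.1,0],[-5.3,0.3,0],[-7.9,0.6,0],[-10.5,1.1,0],[-13.1,1.7,0]],"twist":[[0,0,-0.052],[0,0,-0.105],[0,0,-0.157],[0,0,-0.209],[0,0,-0.262]]}'
python3 -m handwheel '{"xyz":[[0,0,0],[0,0,0],[0,0,0],[0,0,0],[0,0,0]],"twist":[[0,0,0],[0,0,0],[0,0,0],[0,0,0],[0,0,0]]}'; done
python3 - <<'E'
from h import *
c=np.array([.52646,.19109]);a=np.radians(168.3);print(to([*(c+.0505*np.array([np.cos(a),np.sin(a)])),.067]),ctrl.get_obs()['joint_pos'])
M=R.from_rotvec(ctrl.get_obs()['tcp_rot']).as_matrix();print(np.degrees(np.arctan2(M[1,0],M[0,0])))
T=wristT();np.save('T3.npy',T);save('wrist','pics/w3.png')
E
```

```text
time_s: 4.37
tool_pos: [0.498, 0.2337, 0.0667]
tcp_rot: [-3.009, -0.9, -0.003]
force: [1.9, 2.3, -2.0]
opening: -0.0
grip_force: 1.3
time_s: 4.78
tool_pos: [0.4879, 0.2249, 0.0667]
tcp_rot: [2.866, 1.286, 0.003]
force: [1.8, 0.5, -1.6]
opening: 0.0003
grip_force: 0.8
time_s: 5.2
tool_pos: [0.48, 0.2138, 0.0666]
tcp_rot: [2.674, 1.649, 0.001]
force: [0.0, -0.1, 0.7]
opening: 0.0002
grip_force: 0.0
time_s: 5.62
tool_pos: [0.4756, 0.2012, 0.0666]
tcp_rot: [2.435, 1.984, 0.001]
force: [0.7, -0.6, 0.7]
opening: 0.0
grip_force: 0.0
time_s: 6.03
tool_pos: [0.4755, 0.2014, 0.0664]
tcp_rot: [2.439, 1.981, 0.0]
force: [-0.9, 0.3, -0.2]
opening: 0.0004
grip_force: 0.0
[ 0.2  1.5 -0.6] [ 1.70584069e-01  2.69318819e-01  1.87386928e+00 -1.28083159e-05
  9.98269539e-01  3.77089595e-01]
78.16850256139915
```

View pics/w3.png

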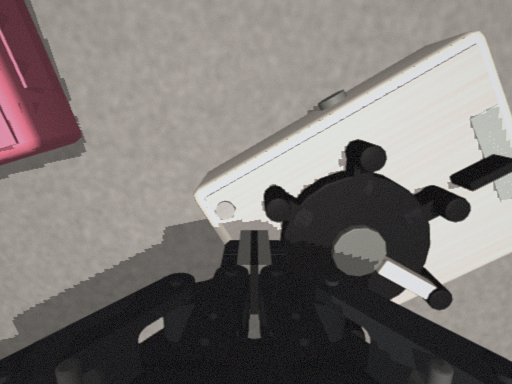

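One click is done. The rib lobe is at (440,297), and the lobe now at the pointer is at (457,207), so exactly one click remains. I'll repeat the same sweep.

```bash
python3 -m handwheel '{"xyz":[[-2.6,0.4,0],[-5.3,0.8,0],[-7.9,1.3,0],[-10.5,2,0],[-13.1,2.7,0]],"twist":[[0,0,-0.052],[0,0,-0.105],[0,0,-0.157],[0,0,-0.209],[0,0,-0.262]]}'
python3 -m handwheel '{"xyz":[[-2.6,0.1,0],[-5.3,0.3,0],[-7.9,0.6,0],[-10.5,1.1,0],[-13.1,1.7,0]],"twist":[[0,0,-0.052],[0,0,-0.105],[0,0,-0.157],[0,0,-0.209],[0,0,-0.262]]}'
python3 -m handwheel '{"xyz":[[-2.6,0.1,0],[-5.3,0.3,0],[-7.9,0.6,0],[-10.5,1.1,0],[-13.1,1.7,0]],"twist":[[0,0,-0.052],[0,0,-0.105],[0,0,-0.157],[0,0,-0.209],[0,0,-0.262]]}'
python3 -m handwheel '{"xyz":[[-2.6,0.1,0],[-5.3,0.3,0],[-7.9,0.6,0],[-10.5,1.1,0],[-13.1,1.7,0]],"twist":[[0,0,-0.052],[0,0,-0.105],[0,0,-0.157],[0,0,-0.209],[0,0,-0.262]]}'
python3 -m handwheel '{"xyz":[[0,0,0],[0,0,0],[0,0,0],[0,0,0],[0,0,0]],"twist":[[0,0,0],[0,0,0],[0,0,0],[0,0,0],[0,0,0]]}'
python3 - <<'E'
from h import *
c=np.array([.52646,.19109]);a=np.radians(228.3);print(to([*(c+.0505*np.array([np.cos(a),np.sin(a)])),.067]))
E
```

```text
time_s: 6.5
tool_pos: [0.4751, 0.1884, 0.0662]
tcp_rot: [-2.155, -2.284, -0.0]
force: [-0.9, 2.1, 1.3]
opening: 0.0002
grip_force: 1.3
time_s: 6.92
tool_pos: [0.4778, 0.1753, 0.0663]
tcp_rot: [-1.839, -2.547, -0.001]
force: [-0.2, 1.2, 0.1]
opening: 0.0003
grip_force: 0.6
time_s: 7.33
tool_pos: [0.4836, 0.163, 0.0663]
tcp_rot: [-1.49, -2.766, -0.0]
force: [-0.2, -0.1, -0.3]
opening: -0.0001
grip_force: 0.0
time_s: 7.75
tool_pos: [0.4922, 0.153, 0.0663]
tcp_rot: [-1.116, -2.937, 0.0]
force: [-0.2, 0.6, -0.0]
opening: 0.0001
grip_force: 0.0
time_s: 8.17
tool_pos: [0.492, 0.1532, 0.0663]
tcp_rot: [-1.12, -2.935, 0.0]
force: [-0.6, -0.2, 0.1]
opening: -0.0001
grip_force: 0.0
[-0.5  0.7 -0.7]
```

Same force pattern as before: push, then release. I'll lift straight up and check.

```bash
python3 -m handwheel '{"xyz":[[0,0,-10],[0,0,-30],[0,0,-60],[0,-10,-90],[0,-20,-120]],"twist":[[0,0,0],[0,0,0],[0,0,0],[0,0,0],[0,0,0]]}'
python3 -m handwheel '{"xyz":[[0,0,0],[0,0,0],[0,0,0],[0,0,0],[0,0,0]],"twist":[[0,0,0],[0,0,0],[0,0,0],[0,0,0],[0,0,0]]}'
python3 - <<'E'
from h import *
T=wristT();np.save('T4.npy',T);save('wrist','pics/w4.png')
E
```

```text
time_s: 8.58
tool_pos: [0.4785, 0.1382, 0.1882]
tcp_rot: [1.119, 2.935, 0.0]
force: [0.6, 0.4, -0.4]
opening: -0.0001
grip_force: 0.0
time_s: 9.0
tool_pos: [0.478, 0.1382, 0.1849]
tcp_rot: [-1.119, -2.933, 0.002]
force: [0.1, 0.4, 0.7]
opening: -0.0001
grip_force: 0.0
```

View pics/w4.png

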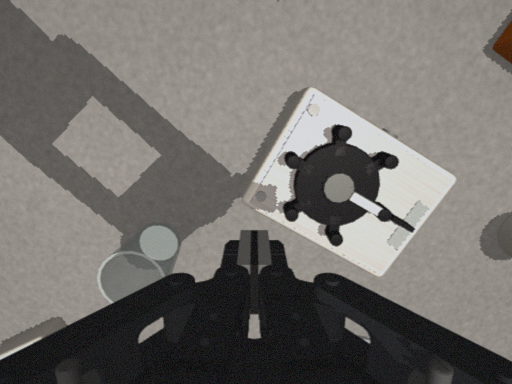

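The rib lobe at (385,214) is exactly in line with the pointer (390–413, 217–231), so the timer is set. Next is the starter button.

```bash
python3 - <<'E'
from h import *
print(to([.503,-.215,.185]))
E
```

```text
[-253.8 -246.9   -0. ]
```

```bash
python3 -m handwheel '{"xyz":[[-25,-25,0],[-50,-50,0],[-75,-75,0],[-100,-100,0],[-125,-125,0]],"twist":[[0,0,0],[0,0,0],[0,0,0],[0,0,0],[0,0,0]]}'
python3 -m handwheel '{"xyz":[[-27,-25,0],[-54,-50,0],[-81,-75,0],[-108,-100,0],[-129,-122,0]],"twist":[[0,0,0],[0,0,0],[0,0,0],[0,0,0],[0,0,0]]}'
python3 -m handwheel '{"xyz":[[0,0,0],[0,0,0],[0,0,0],[0,0,0],[0,0,0]],"twist":[[0,0,0],[0,0,0],[0,0,0],[0,0,0],[0,0,0]]}'
python3 - <<'E'
from h import *
T=wristT();np.save('T5.npy',T);save('wrist','pics/w5.png')
E
```

```text
time_s: 9.47
tool_pos: [0.4883, -0.0396, 0.1855]
tcp_rot: [-1.118, -2.934, 0.0]
force: [1.7, 0.0, 0.7]
opening: -0.0003
grip_force: 0.0
time_s: 9.88
tool_pos: [0.5036, -0.2176, 0.1854]
tcp_rot: [-1.12, -2.934, -0.0]
force: [-0.3, -0.4, 0.0]
opening: 0.0002
grip_force: 0.0
time_s: 10.3
tool_pos: [0.5038, -0.2139, 0.186]
tcp_rot: [-1.117, -2.936, -0.001]
force: [0.8, 0.0, -0.2]
opening: 0.0001
grip_force: 0.0
```

View pics/w5.png

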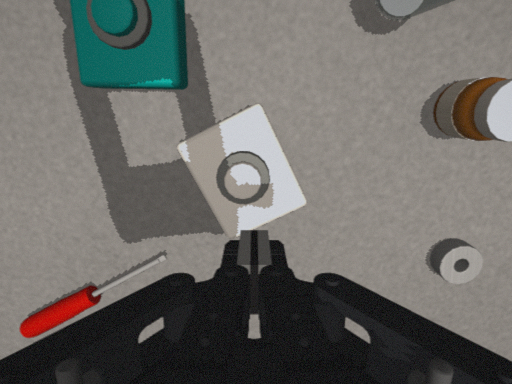

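The white starter is below, with its collar and button centred at (243,177). The turquoise look-alike is well away at (125,30).

```bash
python3 - <<'E'
from h import *
T=np.load('T5.npy');d=np.load('pics/w5.png.npy')
for u,v in[(243,177),(241,172),(243,182)]:print(world('wrist',u,v,d,T))
# centroid of points at button height
P=np.array([[*world('wrist',u,v,d,T)] for v in range(145,210) for u in range(210,280)])
m=P[(P[:,2]>.058)&(P[:,2]<.07)];print(len(m),(m.min(0)+m.max(0))/2,m.max(0)-m.min(0))
print(to([*((m.min(0)+m.max(0))/2)[:2],.062]),ctrl.get_obs()['tool_pos'])
E
```

```text
[ 0.49309334 -0.21697701  0.06360877]
[ 0.48881893 -0.21555272  0.06199737]
[ 0.49671862 -0.22033796  0.0619858 ]Traceback (most recent call last):
  File "<stdin>", line 5, in <module>
  File "h.py", line 6, in world
    c=ctrl.calibration(n); K=c['mtx']; z=d[int(round(v)),int(round(u))]
ValueError: time passes only in moves, steps and waits
```

```bash
python3 - <<'E'
from h import *
T=np.load('T5.npy');d=np.load('pics/w5.png.npy');K=ctrl.calibration('wrist')['mtx']
v,u=np.mgrid[140:215,205:285];z=d[v,u]
P=np.stack([(u-K[0,2])/K[0,0]*z,-(v-K[1,2])/K[1,1]*z,-z,1+0*z],-1).reshape(-1,4)@T.T
m=P[(P[:,2]>.0595)&(P[:,2]<.07),:3];c=(m.min(0)+m.max(0))/2
print(len(m),c,m.mean(0),np.ptp(m,axis=0));print(to([*c[:2],.062]))
E
```

```text
1041 [ 0.49545702 -0.22063699  0.0619965 ] [ 0.49521607 -0.22027169  0.06192952] [0.03247432 0.03288369 0.00489334]
[  1.8 -10.6 124.2]
```

```bash
python3 -m handwheel '{"xyz":[[1,-5,25],[2,-10.5,50],[2,-10.5,75],[2,-10.5,95],[2,-10.5,108]],"twist":[[0,0,0],[0,0,0],[0,0,0],[0,0,0],[0,0,0]]}'
python3 -m handwheel '{"xyz":[[0,0,2],[0,0,4],[0,0,6],[0,0,7],[0,0,7]],"twist":[[0,0,0],[0,0,0],[0,0,0],[0,0,0],[0,0,0]]}'
python3 - <<'E'
from h import *
print(to([.4955,-.2206,.062]),ctrl.get_obs()['force'])
E
```

```text
time_s: 10.77
tool_pos: [0.4943, -0.2201, 0.0761]
tcp_rot: [-1.117, -2.933, -0.001]
force: [-0.1, -0.6, 0.4]
opening: 0.0
grip_force: 0.0
time_s: 11.18
tool_pos: [0.4959, -0.2221, 0.0722]
tcp_rot: [1.119, 2.934, -0.001]
force: [0.3, -0.0, 0.7]
opening: 0.0001
grip_force: 0.0
[ 1.3  0.8 10.2] [ 0.31084524 -0.0438489   0.69633682]
```

```bash
python3 -m handwheel '{"xyz":[[1,1,3],[1,1,6],[1,1,9],[1,1,11],[1,1,13]],"twist":[[0,0,0],[0,0,0],[0,0,0],[0,0,0],[0,0,0]]}'
python3 -m handwheel '{"xyz":[[0,0,1],[0,0,2],[0,0,3],[0,0,3],[0,0,3]],"twist":[[0,0,0],[0,0,0],[0,0,0],[0,0,0],[0,0,0]]}'
```

```text
time_s: 11.6
tool_pos: [0.4954, -0.2204, 0.0583]
tcp_rot: [1.12, 2.935, 0.0]
force: [-1.2, 0.9, 3.6]
opening: -0.0001
grip_force: 1.8
time_s: 12.02
tool_pos: [0.4954, -0.2204, 0.056]
tcp_rot: [1.119, 2.935, -0.0]
force: [-3.0, 2.3, 8.6]
opening: -0.0001
grip_force: 4.4
```

```bash
python3 -m handwheel '{"xyz":[[0,0,0.5],[0,0,1],[0,0,1],[0,0,1],[0,0,1]],"twist":[[0,0,0],[0,0,0],[0,0,0],[0,0,0],[0,0,0]]}'
```

```text
time_s: 12.43
tool_pos: [0.4954, -0.2205, 0.0559]
tcp_rot: [1.119, 2.935, -0.0]
force: [-6.1, 4.3, 16.5]
opening: -0.0002
grip_force: 8.2
```

The force rose from 8.6 to 16.5 N with no further travel, so the button is on its stop. I'll release it straight up.

```bash
python3 -m handwheel '{"xyz":[[0,0,-2],[0,0,-5],[0,0,-9],[0,0,-20],[0,0,-40]],"twist":[[0,0,0],[0,0,0],[0,0,0],[0,0,0],[0,0,0]]}'
python3 -m handwheel '{"xyz":[[0,0,-20],[0,0,-40],[0,0,-60],[0,0,-80],[0,0,-80]],"twist":[[0,0,0],[0,0,0],[0,0,0],[0,0,0],[0,0,0]]}'
python3 -m handwheel '{"xyz":[[0,0,0],[0,0,0],[0,0,0],[0,0,0],[0,0,0]],"twist":[[0,0,0],[0,0,0],[0,0,0],[0,0,0],[0,0,0]]}'
python3 - <<'E'
from h import *
T=wristT();im,d=save('wrist','pics/w6.png');K=ctrl.calibration('wrist')['mtx']
v,u=np.mgrid[100:228,205:300];z=d[v,u]
P=np.stack([(u-K[0,2])/K[0,0]*z,-(v-K[1,2])/K[1,1]*z,-z,1+0*z],-1).reshape(-1,4)@T.T
m=P[(P[:,2]>.0595)&(P[:,2]<.07),:3];print(len(m),(m.min(0)+m.max(0))/2,np.median(m[:,2]))
s,_=save('scene','pics/s2.png')
a=cv2.imread('pics/scene.png');cv2.imwrite('pics/cmp.png',np.hstack([cv2.resize(x[140:260,140:350],(400,230),interpolation=cv2.INTER_CUBIC) for x in(a,s[:,:,::-1])]))
E
```

```text
time_s: 12.85
tool_pos: [0.4935, -0.2193, 0.0928]
tcp_rot: [-1.118, -2.931, -0.002]
force: [-0.3, 0.5, -0.2]
opening: 0.0001
grip_force: 0.0
time_s: 13.27
tool_pos: [0.4973, -0.2219, 0.1792]
tcp_rot: [1.117, 2.929, -0.003]
force: [1.0, -1.4, 0.8]
opening: -0.0002
grip_force: 0.0
time_s: 13.68
tool_pos: [0.4947, -0.22, 0.1732]
tcp_rot: [-1.119, -2.933, -0.001]
force: [0.3, -0.2, -0.9]
opening: 0.0001
grip_force: 0.0
1133 [ 0.49544973 -0.2206066   0.06176017] 0.0619390733751119
```

View pics/cmp.png

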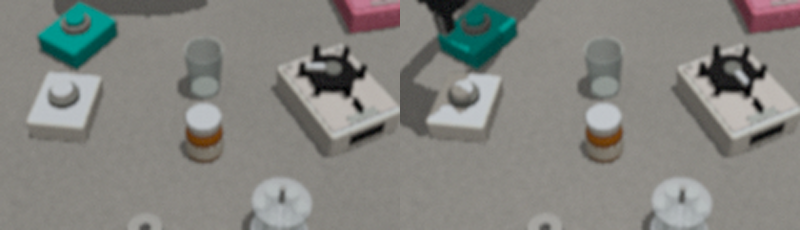

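The before/after comparison shows the rib pointing at the pointer at (758,105). The starter and its neighbours haven't moved, and the button is back up at 62 mm. Handing in.

```bash
python3 -c "
from workcell import ctrl
print(ctrl.sign_off())"
```

```text
the job is handed in; nothing more can be done
None
```

The timer is set with its ribbed lobe clicked in at the pointer, and the starter button was then pressed to its stop and came back up; nothing else I compared before and after had moved, and the job was handed in at about 14 s on the robot's clock.

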